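# Free the paddle board from under the saucer and cover the pan with it

### The job

Slide the small wooden paddle board out from under the saucer and jar and lay it flat, centred over the mouth of the small black saucepan, as its cover. The jar must stay standing well on its saucer; neither is to be lifted, the gripper must not grip or push the jar, and the two must end up standing on the worktop within 4 cm of where they stand now. Do not shift the pan or the shakers.

Things in the scene. Friction and masses are not known exactly. Their poses are not given: they have to be found in the camera images.
- board: Loose wooden paddle board, 8 mm thick, 150 g, lying flat on the worktop. Square blade 100 x 100 mm with a flat tab 55 mm long and 32 mm wide standing out from the middle of one side. Origin: centre of the blade's underside; x points away from the tab (the tab lies from x = -50 to x = -105 mm), z up.
- board_tab (a point): Top of the board's tab, on its centre line, 80 mm from the blade's centre: pinch the tab here from above. Left of the board stands a fixed red microwave, 275 mm tall: near front corner at world x 0.49, y 0.15; side runs back along (0.87, -0.5), front to the left along (0.5, 0.87) with a handle 60 mm out. Bring the gripper in round that corner, on the robot's side of it.
- saucer: Loose flat slate-blue saucer, 73 mm across, 6 mm thick, about 120 g, resting on the board's blade. Origin: centre of its underside, z up. Friction makes it ride along when the board is pulled slowly; when its rim is pushed, it slides over the board and the board stays (it presses harder on the worktop than the saucer on it). The jar slides on the saucer if the jar itself is pushed.
- jar: Loose little jar of honey with a twist lid, 50 mm across, 54 mm tall, about 110 g, standing on the saucer. Origin: centre of its underside, z along its axis (up).
- pan: Small black saucepan on the worktop, about 0.6 kg, loose. Bowl 98 mm across, rim 44 mm above the worktop; a 20 mm wide handle leaves the rim in the pan's +y direction and rises to 58 mm at its end, 141 mm from the bowl's centre. Origin: on the underside, 46 mm from the bowl's centre towards the handle; z up.
- pan_mouth (a point): Centre of the saucepan's round mouth, at rim height (44 mm above the worktop); axes as the pan's. To the right of the pan the side of a tall fixed fridge closes off the worktop: a plane through world x 0.20, y -0.14 running back along (0.87, -0.5); keep the wrist clear of it.
- salt: Bystander: loose glass shaker with white filling, 44 mm across, 90 mm tall. Origin: centre of its underside.
- mill: Bystander: loose glass shaker with grey filling, 44 mm across, 90 mm tall. Origin: centre of its underside.
There are look-alikes about, which are no part of the job. Of the things that look like the saucer, the larger one is meant.

How it is judged (in metres and radians):
On the way:
1. the board is out: the saucer lies flat on the worktop, clear of the board, with the jar upright on it (height (world z) of saucer below 0.003 m and angle between saucer's own z axis and vertical below 0.06 rad and angle between jar's own z axis and vertical below 0.08 rad and contact force between saucer and board below 0.05 N and horizontal distance between jar and saucer below 0.018 m), for 0.2 s.
At the end, for the whole second after the job is handed in: The board lies at rest on the saucepan's rim, its blade's centre within 20 mm of the mouth's centre, tilted less than 0.12 rad; the saucer lies flat on the worktop within 45 mm of where it was at the start; the jar stands upright on it, its axis within 18 mm of the saucer's centre (horizontal distance between board and pan_mouth below 0.02 m and height (world z) of board between 0.041 and 0.054 m and angle between board's own z axis and vertical below 0.12 rad and linear speed of each of board, jar below 0.02 m/s and height (world z) of saucer below 0.003 m and angle between saucer's own z axis and vertical below 0.06 rad and angle between jar's own z axis and vertical below 0.08 rad and horizontal distance between jar and saucer below 0.018 m and z of jar in the frame of saucer above 0.004 m and distance of saucer from where it was at the start of the episode below 0.045 m); the robot touches nothing.
It fails at once if the jar is tipped beyond 35 degrees or comes off its saucer (angle between jar's own z axis and vertical above 0.61 rad or horizontal distance between jar and saucer above 0.04 m).
It fails at once if the saucer or the jar is lifted more than about 25 mm (height (world z) of saucer above 0.03 m or height (world z) of jar above 0.045 m).
It fails at once if the gripper grips or pushes the jar (over 3 N) (contact force between the fingers and jar above 3 N).
It fails at once if the pan is shifted more than 40 mm (distance of pan_mouth from where it was at the start of the episode above 0.04 m).
It fails at once if a shaker is shifted more than 30 mm (distance of any of salt, mill from where it was at the start of the episode above 0.03 m).
It also fails if it takes over 64 s, if anything falls off the work surface, if the arm or the gripper's body presses on something with over 40 N, if the wrist force passes 120 N, or if a joint passes its speed limit or range.

### The arm

A 6-joint arm with a two-finger parallel gripper is mounted at the origin on a cart in front of the work surface, level with it; the furniture and walls round the work are solid. World frame = base frame: x ahead of the robot, y to its left, z up, the work surface at z = 0. Lengths are in m, angles in degrees, forces in N, time in s.
With the tool pointing down it reaches from about 0.3 to 0.75 m from the base axis. Payload 8.5 kg.
Tool frame: the origin (TCP) lies at the very end of the fingers, on their centre line; the grasp point (between the pads) lies 19 mm behind it; z points along the fingers, y is the line along which they close (so a half turn about z gives the same grasp; the last joint's range is limited). The gripper opens to 85 mm and grips with 20 to 120 N. Pads are 22 mm wide; open, the fingers measure 114 mm over their backs; the gripper's body (76 mm by 85 mm) begins 54 mm behind the grasp point. The pads swing forward as they close: fully open they stand 13 mm farther back than shut.
Start: joints at [64.383, 21.807, 74.336, -0, 83.858, -12.336], TCP at [0.126, 0.535, 0.211] pointing down, gripper open.
Joint ranges: [-178.18, 178.18], [-50.72, 133.34], [12.68, 142.11], [-81.47, 261.47], [9.98, 163.14], [-165.26, 165.26]. Speed limits (degrees/s): [136.94, 136.94, 180, 180, 180, 180].

### API

Orientations are given as a 3x3 rotation matrix whose columns are the frame's x, y, z axes.
In Python, from rig import env, optics, spotter gives the robot as it stands.
- The arm moves only by the shell command python3 -m crank 'ROWS' [FORCE]. ROWS is JSON, one flat list of numbers, 5 for each row, row after row: the finger opening in cm, from 0 to 8.54, then the shift along the tool's x, y, z in cm, then the turn about the tool's z in rad. A call has exactly 8 rows; each row shifts and turns the commanded pose from where the row before left it, along the tool's axes as they then stand; what a row does not reach is not made up. A row lasts 1/12 s, in which the tool goes at most 41.7 mm and 7.16 degrees, less where a joint would pass 70% of its speed; a pose out of reach is approached as far as the arm can. A call is refused whole if a number of a shift passes 4.17 or a number of a turn 0.125, either way. A call with a gripper value outside its range is refused whole. The fingers move at their own pace and stop on an object; FORCE is the grip in N (left out, the last holds). Time passes only in rows, so rows that do not move let the fingers close, or fill a call up. It gives the time, the measured TCP pose, the force, the opening and the grip force at its end, in the units of the state.
- env.observe(): the state, without advancing time (a new reading comes with each control period).
- optics.get_image(name): name is "scene" or "top" or "wrist"; returns a dict with "color" (480x640x3 uint8, red, green, blue), "intrinsics" (3x3 intrinsics, pixels), "distortion" ([k1, k2, p1, p2, k3] as OpenCV has them; the pictures are not rectified), "pose" (4x4, takes a point from camera to world coordinates). Camera axes: x right, y up, looking along -z (the intrinsics and any distortion apply to the point x, -y, -z); pixel columns grow to the right and rows downward; lengths in m; the calibration is good to about 2 mm. A picture is of the moment at which its call begins. There is no depth.
- env.close_job(): hands the job in; it is judged then, once.
Trained networks look in a picture, given as the dict that the camera call returned (one of the last four; its "shot" number tells which), for a name from the list of things; names that differ only in an ending like _2 or _b are one class to them, and where a whole thing is asked for, a point or a joint stands for the part that bears it (a point fixed in the world has none). Each returns a list of dicts, best first, with "score" (0 to 1); they miss things now and then, are a little off and sometimes report something else, mostly with a low value. They report only what shows in the picture. A call takes as long as a camera call. They do not tell look-alikes from the thing itself.
- spotter.look_for(picture, query): "at" ([column, row] as shares, 0 to 1, of the picture: columns of its width, rows of its height, amid what is visible of it).
The state is a dict: "time_s": time; "q": joint angles; "qvel": joint speeds; "joint_efforts": joint torques, N m; "position": TCP position; "tool_rot": TCP orientation; "ft_force": force on the tool from outside, world axes, zero at the start; "wrist_torque": the same for the moment, N m; "grip_width": finger opening in m; "gripper_force": force on a finger pad.
Only numpy, scipy, OpenCV 4.12 (cv2) and the standard library are available. Lean on these libraries where they do the work, as an engineer would, in place of code of your own. Each camera call takes 0.05 s, during which the arm holds its last target. There are 200 camera calls.

## Working session

There is one attempt and no reset: what is moved stays moved. The work goes in short steps, Python scripts to look and compute and a shell command to move; the robot and the scene stay as the last step left them, time stands still between calls to the robot, and variables do not carry over. Pictures are saved under pics/ and viewed, at most 10 in all, crops included, and the job is handed in when it is done.

```bash
ls; mkdir -p pics
cat > h.py <<'E'
import numpy as np, cv2
from rig import env, optics, spotter
def ray(p,uv):
    K=np.array(p["intrinsics"],float);d=np.array(p["distortion"],float);T=np.array(p["pose"])
    n=cv2.undistortPoints(np.array([[uv]],float),K,d)[0,0]
    return T[:3,3],T[:3,:3]@np.array([n[0],-n[1],-1.])
def onz(p,uv,z):
    o,r=ray(p,uv);return o+r*(z-o[2])/r[2]
def pix(p,X):
    K=np.array(p["intrinsics"],float);d=np.array(p["distortion"],float);T=np.array(p["pose"])
    c=T[:3,:3].T@(np.array(X)-T[:3,3]);c=c*[1,-1,-1]
    return cv2.projectPoints(c.reshape(1,1,3),np.zeros(3),np.zeros(3),K,d)[0].ravel()
def save(p,name,crop=None,s=1):
    im=p["color"][:,:,::-1]
    if crop: im=im[crop[1]:crop[3],crop[0]:crop[2]]
    cv2.imwrite("pics/"+name,cv2.resize(im,None,fx=s,fy=s,interpolation=cv2.INTER_CUBIC))
E
python3 - <<'E'
from h import *
H={"board":.008,"board_tab":.008,"saucer":.014,"jar":.04,"pan":.03,"pan_mouth":.044,"salt":.045,"mill":.045}
for c in ["top","scene"]:
    p=optics.get_image(c);save(p,c+"0.png")
    print(c,np.round(p["pose"],2).tolist())
    for n in H:
        for r in spotter.look_for(p,n)[:4]:
            uv=np.array(r["at"])*[640,480];print(n,round(r["score"],2),uv.round(0),onz(p,uv,H[n])[:2].round(3))
s=env.observe();print(s["time_s"],s["position"],s["tool_rot"])
E
```

```text
pics
top [[-0.02, 0.99, -0.12, 0.42], [-1.0, -0.02, 0.0, -0.09], [0.0, 0.12, 0.99, 0.93], [0.0, 0.0, 0.0, 1.0]]
board_tab 0.64 [276. 212.] [ 0.572 -0.017]
saucer 0.6 [281. 198.] [ 0.594 -0.026]
jar 0.56 [287. 183.] [ 0.613 -0.038]
jar 0.37 [271. 143.] [ 0.682 -0.013]
pan 0.58 [368. 266.] [ 0.476 -0.168]
pan_mouth 0.83 [367. 264.] [ 0.478 -0.165]
salt 0.97 [357. 162.] [ 0.646 -0.154]
mill 0.91 [271. 140.] [ 0.685 -0.014]
scene [[-0.77, 0.51, -0.39, 0.17], [-0.64, -0.61, 0.46, 0.31], [-0.01, 0.6, 0.8, 0.75], [0.0, 0.0, 0.0, 1.0]]
saucer 0.87 [404. 303.] [ 0.337 -0.088]
saucer 0.77 [271. 249.] [ 0.61  -0.019]
jar 0.62 [275. 233.] [ 0.617 -0.042]
pan 0.98 [370. 236.] [ 0.472 -0.161]
pan 0.58 [277. 250.] [ 0.591 -0.019]
pan 0.57 [293. 264.] [ 0.544 -0.015]
pan_mouth 0.86 [370. 233.] [ 0.47  -0.158]
salt 0.73 [308. 195.] [ 0.631 -0.154]
mill 0.59 [239. 225.] [ 0.683 -0.008]
0.9 [0.12632772 0.53527933 0.21092918] [[-9.73262745e-01  2.29694643e-01 -2.12034739e-05]
 [ 2.29694643e-01  9.73262745e-01  1.78931936e-05]
 [ 2.47465219e-05  1.25444543e-05 -1.00000000e+00]]
```

View pics/top0.png

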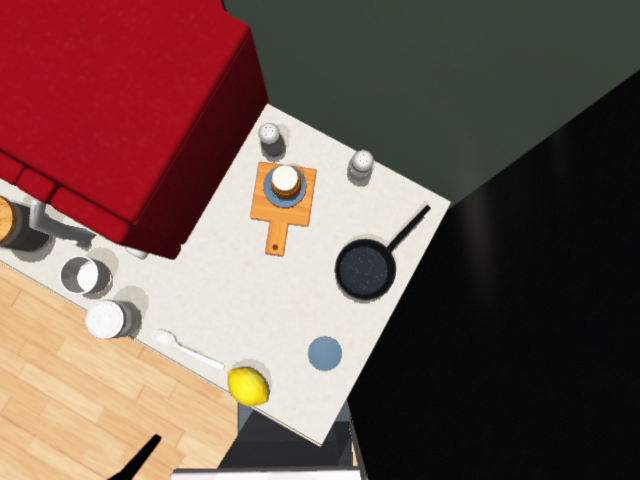

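View pics/scene0.png

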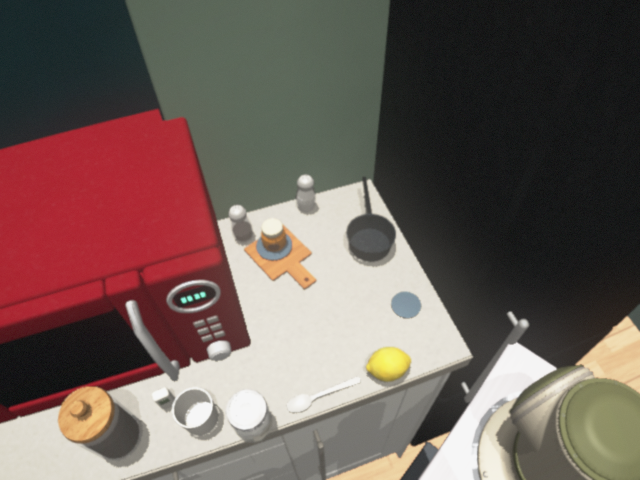

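Top view: the board blade spans about (251–316, 163–226) with its tab down to (275,254). The jar stands on a blue saucer at (285,186), the pan is at (367,267) and the shakers are at (270,138) and (361,165).
There are two saucer candidates: the blue disc under the jar at (285,186) and a bare blue disc at (325,353). The one under the jar fits, since it lies on the blade. I'll check the sizes and confirm in a crop.

```bash
cat >> h.py <<'E'
def mask(p,kind):
    h=cv2.cvtColor(p["color"],cv2.COLOR_RGB2HSV)
    lo,hi={"wood":((8,110,90),(20,255,255)),"blue":((95,50,40),(118,255,255))}[kind]
    return cv2.inRange(h,lo,hi)
def blobs(m,amin=60):
    return [c for c in cv2.findContours(m,cv2.RETR_EXTERNAL,cv2.CHAIN_APPROX_NONE)[0] if cv2.contourArea(c)>amin]
E
python3 - <<'E'
from h import *
p=optics.get_image("top");save(p,"crop1.png",(230,120,450,380),2.3)
m=np.zeros((480,640),np.uint8);m[120:400,230:450]=255
for c in blobs(mask(p,"blue")&m):
    for z in (.014,.006):
        w=np.array([onz(p,q,z)[:2] for q in c[:,0].astype(float)],np.float32)
        (x,y),r=cv2.minEnclosingCircle(w);print("blue",z,round(x,4),round(y,4),"r",round(r,4),cv2.contourArea(c))
for c in blobs(mask(p,"wood")&m):
    w=np.array([onz(p,q,.008)[:2] for q in c[:,0].astype(float)],np.float32)
    print("wood",cv2.contourArea(c),cv2.boundingRect(c),cv2.minAreaRect(w))
# pan: dark pixels, and handle
g=p["color"].max(2);mm=((g<60).astype(np.uint8)*255)&m;mm[:,:]=mm
for c in blobs(mm,300): print("dark",cv2.contourArea(c),cv2.boundingRect(c))
for uv in [(428,207),(390,249),(367,267)]: print(uv,onz(p,uv,.05)[:2].round(3))
E
```

```text
blue 0.014 0.3374 -0.0943 r 0.0267 807.5
blue 0.006 0.3367 -0.0944 r 0.027 807.5
blue 0.014 0.6145 -0.033 r 0.035 420.0
blue 0.006 0.6163 -0.0325 r 0.0353 420.0
wood 132.5 (271, 173, 30, 23) ((0.6163969039916992, -0.03602888435125351), (0.03380238637328148, 0.050013937056064606), 12.184646606445312)
wood 2338.0 (250, 162, 66, 94) ((0.5756945610046387, -0.02554033324122429), (0.09868089854717255, 0.15377932786941528), 80.88558197021484)
dark 9788.0 (347, 208, 103, 192)
dark 2991.0 (336, 206, 94, 94)
dark 483.0 (230, 120, 25, 42)
(428, 207) [ 0.568 -0.265]
(390, 249) [ 0.501 -0.202]
(367, 267) [ 0.473 -0.164]
```

View pics/crop1.png

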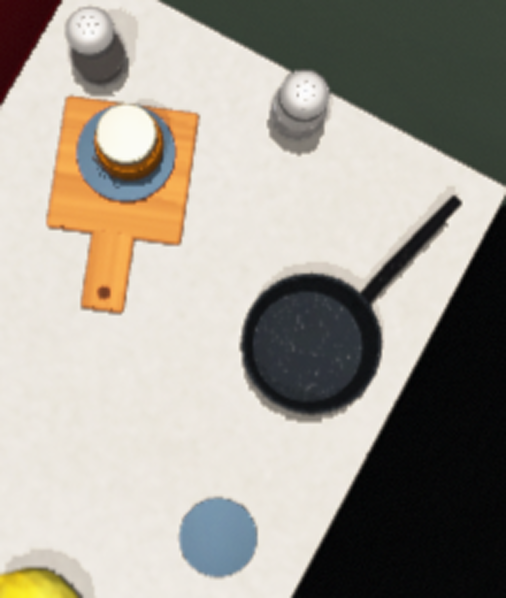

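The crop confirms it: the disc under the jar has r≈35 mm, and the bare one at (325,353) has r≈27 mm. So the saucer to move is the one on the blade.
Estimates in world coordinates:
- **Blade centre:** (0.603,-0.030)
- **Board x direction:** (0.987,-0.158)
- **Tab:** (0.524,-0.017)
- **Saucer:** (0.6145,-0.033)

Next I'll work out the approach.

```bash
cat >> h.py <<'E'
def delta(P,target):
    R=np.array(P["tool_rot"]);return (R.T@(np.array(target)-P["position"])*100).round(2)
E
python3 - <<'E'
from h import *
s=env.observe();s=dict(s)
d=delta(s,[.38,0,.21]);print(d,d/16)
E
```

```text
[-36.98 -46.27   0.09] [-2.31125  -2.891875  0.005625]
```

```bash
python3 -m crank '[8,-2.3,-2.9,0,0,8,-2.3,-2.9,0,0,8,-2.3,-2.9,0,0,8,-2.3,-2.9,0,0,8,-2.3,-2.9,0,0,8,-2.3,-2.9,0,0,8,-2.3,-2.9,0,0,8,-2.3,-2.9,0,0]' 40; python3 -m crank '[6,-2.3,-2.9,0,0,6,-2.3,-2.9,0,0,6,-2.3,-2.9,0,0,6,-2.3,-2.9,0,0,6,-2.3,-2.9,0,0,6,-2.3,-2.9,0,0,6,-2.3,-2.9,0,0,6,-2.3,-2.9,0,-0.073]'
python3 - <<'E'
from h import *
s=dict(env.observe());print(s["position"],np.array(s["tool_rot"]).round(3).tolist(),s["time_s"],s["ft_force"])
print(delta(s,[.524,-.017,.12]))
E
```

```text
time_s: 1.62
position: [0.2523, 0.2657, 0.2111]
tool_rot: [[-0.973, 0.229, 0.001], [0.229, 0.973, 0.0], [-0.001, 0.0, -1.0]]
ft_force: [1.0, -0.3, 0.6]
grip_width: 0.0799
gripper_force: 0.0
time_s: 2.28
position: [0.3783, -0.0028, 0.2112]
tool_rot: [[-0.987, 0.159, 0.001], [0.159, 0.987, -0.0], [-0.001, -0.0, -1.0]]
ft_force: [0.3, 1.9, 0.1]
grip_width: 0.0598
gripper_force: 0.0
[ 0.37828042 -0.0028206   0.21116916] [[-0.987, 0.159, 0.001], [0.159, 0.987, -0.0], [-0.001, -0.0, -1.0]] 2.2833 [0.26753808 1.85964925 0.09432225]
[-14.61   0.92   9.13]
```

```bash
python3 -m crank '[6,-2.5,0.15,1.5,0,6,-2.5,0.15,1.5,0,6,-2.5,0.15,1.5,0,6,-2.5,0.15,1.5,0,6,-2.5,0.15,1.5,0,6,-2.1,0.15,1.5,0,6,0,0,0,0,6,0,0,0,0]'
python3 - <<'E'
from h import *
s=dict(env.observe());print(s["position"])
p=optics.get_image("wrist");save(p,"w1.png")
w=[.524,-.017,.008];print(pix(p,w),pix(p,[.603,-.03,.008]))
for n in ("board_tab","saucer","jar"): 
    for r in spotter.look_for(p,n)[:2]:
        uv=np.array(r["at"])*[640,480];print(n,r["score"],uv,onz(p,uv,.008)[:2])
E
```

```text
time_s: 2.95
position: [0.5235, -0.015, 0.12]
tool_rot: [[-0.987, 0.158, -0.002], [0.158, 0.987, 0.001], [0.002, 0.0, -1.0]]
ft_force: [-0.8, -0.7, 0.6]
grip_width: 0.0598
gripper_force: 0.0
[ 0.52349905 -0.01500335  0.12001092]
[311.82902162 223.05104996] [311.43898141 320.12139092]
board_tab 0.95 [310.016 279.696] [ 0.56848225 -0.02556414]
saucer 0.63 [324.48  315.504] [ 0.60059615 -0.0191007 ]
jar 0.65 [305.28  364.512] [ 0.6424789  -0.04150961]
```

View pics/w1.png

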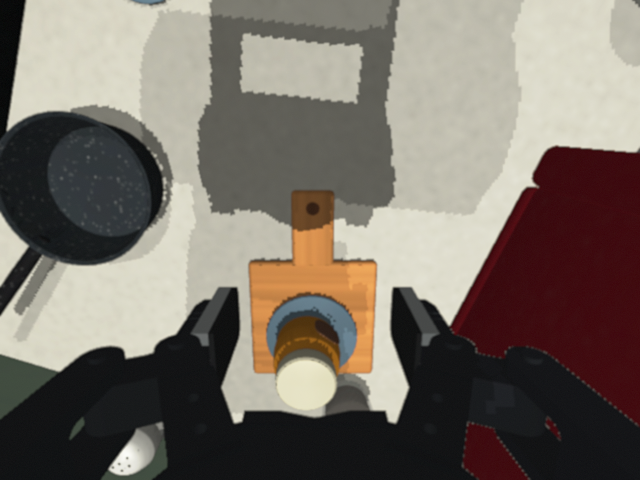

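```bash
python3 -m crank '[6,0,-0.15,2,0,6,0,0,2,0,6,0,0,2,0,6,0,0,2,0,6,0,0,2,0,6,0,0,1,0,6,0,0,0.6,0,6,0,0,0,0]'; python3 -m crank '[3,0,0,0,0,2.5,0,0,0,0,2,0,0,0,0,2,0,0,0,0,2,0,0,0,0,2,0,0,0,0,2,0,0,0,0,2,0,0,0,0]' 40
```

```text
time_s: 3.82
position: [0.5229, -0.0165, 0.0048]
tool_rot: [[-0.987, 0.158, -0.001], [0.158, 0.987, 0.0], [0.001, 0.0, -1.0]]
ft_force: [-0.5, -0.3, 0.1]
grip_width: 0.0599
gripper_force: 0.0
time_s: 4.48
position: [0.5233, -0.0165, 0.0049]
tool_rot: [[-0.987, 0.158, -0.0], [0.158, 0.987, -0.0], [0.0, -0.0, -1.0]]
ft_force: [-0.0, 1.2, 0.1]
grip_width: 0.0202
gripper_force: 0.0
```

```bash
python3 -m crank '[6,0,0,0,0,6,0,0,0,0,6,0,0,0,0,6,0,0,0.25,0,6,0,0,0.25,0,5,0,0,0,0,4,0,0,0,0,3,0,0,0,0]'; python3 -m crank '[2.5,0,0,0,0,2,0,0,0,0,2,0,0,0,0,2,0,0,0,0,2,0,0,0,0,2,0,0,0,0,2,0,0,0,0,2,0,0,0,0]' 40
```

```text
time_s: 5.15
position: [0.5232, -0.0165, -0.0001]
tool_rot: [[-0.987, 0.158, -0.0], [0.158, 0.987, 0.0], [0.0, -0.0, -1.0]]
ft_force: [0.7, -0.2, 0.7]
grip_width: 0.0306
gripper_force: 0.0
time_s: 5.82
position: [0.5232, -0.0165, -0.0001]
tool_rot: [[-0.987, 0.158, -0.0], [0.158, 0.987, -0.0], [0.0, -0.0, -1.0]]
ft_force: [0.8, 0.1, -0.7]
grip_width: 0.0197
gripper_force: 0.0
```

Run:
```python
from h import *
p=optics.get_image("wrist");a=p["color"][:,:,::-1]
q=optics.get_image("scene");b=cv2.resize(q["color"][180:330,200:400,::-1],(640,480),interpolation=cv2.INTER_CUBIC)
cv2.imwrite("pics/c2.png",cv2.resize(np.hstack([a,b]),(800,300)))
```

```text
(no output)
```

View pics/c2.png

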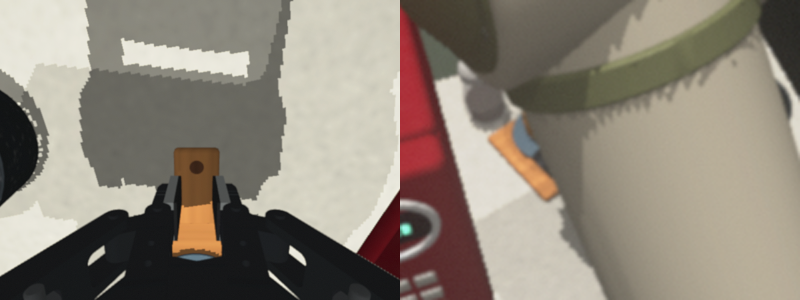

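Wrist view: both fingertips, at about (170–220, 185), stand over the tab, closed to 20 mm. They passed above it, so the pads sit further back than I assumed. I'll feel for the board top gently.

```bash
python3 -m crank '[2,0,0,0.05,0,2,0,0,0.05,0,2,0,0,0.05,0,2,0,0,0.05,0,2,0,0,0,0,2,0,0,0,0,2,0,0,0,0,2,0,0,0,0]' | egrep 'pos|ft'
```

```text
position: [0.5233, -0.0165, -0.002]
ft_force: [0.0, -0.6, -0.1]
```

```bash
python3 -m crank '[2,0,0,0.05,0,2,0,0,0.05,0,2,0,0,0.05,0,2,0,0,0.05,0,2,0,0,0,0,2,0,0,0,0,2,0,0,0,0,2,0,0,0,0]' | egrep 'pos|ft'
```

```text
position: [0.5233, -0.0165, -0.0041]
ft_force: [-0.2, -0.5, 0.4]
```

```bash
python3 -m crank '[2,0,0,0.05,0,2,0,0,0.05,0,2,0,0,0.05,0,2,0,0,0.05,0,2,0,0,0,0,2,0,0,0,0,2,0,0,0,0,2,0,0,0,0]' | egrep 'pos|ft'
```

```text
position: [0.5233, -0.0165, -0.006]
ft_force: [0.3, -0.8, -0.5]
```

```bash
python3 -m crank '[2,0,0,0.05,0,2,0,0,0.05,0,2,0,0,0.05,0,2,0,0,0.05,0,2,0,0,0,0,2,0,0,0,0,2,0,0,0,0,2,0,0,0,0]' | egrep 'pos|ft|wid'
python3 - <<'E'
from h import *
p=optics.get_image("wrist");save(p,"w3.png",(230,200,410,400),3)
E
```

```text
position: [0.5233, -0.0165, -0.008]
ft_force: [0.8, -0.1, 0.0]
grip_width: 0.02
```

View pics/w3.png

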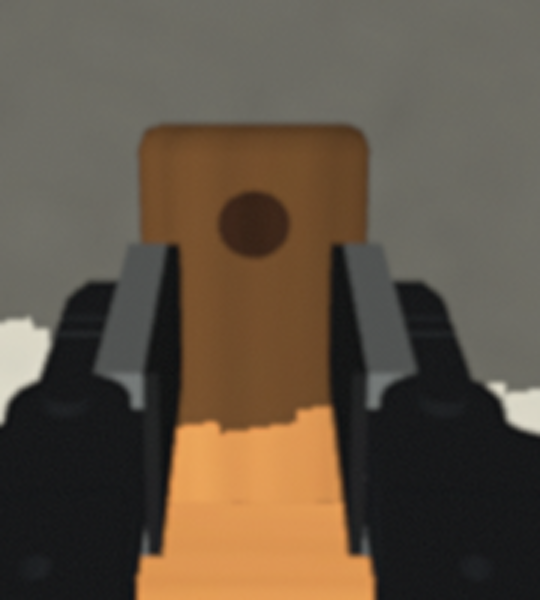

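Crop: the fingertips, at about (150,245) and (350,245), still overlap the tab inside its edges, so they are still above it. I'll estimate the true tip height from the finger gap.

Run:
```python
from h import *
s=dict(env.observe());p=optics.get_image("wrist");R=np.array(s["tool_rot"]);t=s["position"]
print("cam",np.array(p["pose"])[:3,3]-t)
for b in (0,5,10,15,20,25):
    a=pix(p,t+R@[.011,-.010,-b/1000]);c=pix(p,t+R@[.011,.010,-b/1000]);print(b,a.round(1),c.round(1))
x=np.array([.987,-.158,0]);yv=np.array([.158,.987,0])
for k in (-.016,.016): print(pix(p,np.array([.603,-.03,.008])-x*.105+yv*k))
```

```text
cam [-0.06953453  0.01110832  0.16230091]
0 [292.2 259.8] [336.5 259.8]
5 [291.5 263.7] [337.1 263.7]
10 [290.9 267.8] [337.8 267.9]
15 [290.1 272.3] [338.5 272.3]
20 [289.4 276.9] [339.3 277. ]
25 [288.6 281.9] [340.1 282. ]
[272.82087501 242.81791676]
[352.53156709 242.91074559]
```

```bash
for i in 1; do python3 -m crank '[2,0,0,0.1,0,2,0,0,0.1,0,2,0,0,0.1,0,2,0,0,0.1,0,2,0,0,0,0,2,0,0,0,0,2,0,0,0,0,2,0,0,0,0]' | egrep 'pos|ft|wid'; done
```

```text
position: [0.5233, -0.0165, -0.0121]
ft_force: [0.8, -0.4, 0.1]
grip_width: 0.0202
```

```bash
python3 -m crank '[2,0,0,0.1,0,2,0,0,0.1,0,2,0,0,0.1,0,2,0,0,0,0,2,0,0,0,0,2,0,0,0,0,2,0,0,0,0,2,0,0,0,0]' | egrep 'pos|ft|wid'
```

```text
position: [0.5234, -0.0166, -0.0124]
ft_force: [-10.0, 1.3, 31.5]
grip_width: 0.02
```

Contact is at TCP z≈-0.012, so at 20 mm opening the fingertips stand about 20 mm behind the reported TCP. I'll use that offset.

```bash
python3 -m crank '[2,0,0,-0.5,0,5,0,0,-0.3,0,5,0,0,0,0,5,0,0,0,0,5,0,0,0,0,5,0,0,0.6,0,5,0,0,0.5,0,5,0,0,0,0]'; python3 -m crank '[4,0,0,0,0,3,0,0,0,0,2.5,0,0,0,0,2.5,0,0,0,0,2.5,0,0,0,0,2.5,0,0,0,0,2.5,0,0,0,0,2.5,0,0,0,0]' 40
```

```text
time_s: 10.68
position: [0.5225, -0.0164, -0.0195]
tool_rot: [[-0.987, 0.158, -0.002], [0.158, 0.987, 0.001], [0.002, 0.0, -1.0]]
ft_force: [0.2, -1.3, -0.2]
grip_width: 0.0497
gripper_force: 0.0
time_s: 11.35
position: [0.5232, -0.0165, -0.0181]
tool_rot: [[-0.987, 0.158, -0.0], [0.158, 0.987, -0.0], [0.0, -0.0, -1.0]]
ft_force: [-0.4, 0.0, -0.9]
grip_width: 0.0305
gripper_force: 39.7
```

```bash
python3 -m crank '[2.5,0.2,0,0,0,2.5,0.4,0,0,0,2.5,0.5,0,0,0,2.5,0.6,0,0,0,2.5,0.6,0,0,0,2.5,0.6,0,0,0,2.5,0.6,0,0,0,2.5,0.6,0,0,0]'; python3 -m crank '[2.5,0.6,0,0,0,2.5,0.6,0,0,0,2.5,0.6,0,0,0,2.5,0.6,0,0,0,2.5,0.6,0,0,0,2.5,0.4,0,0,0,2.5,0.2,0,0,0,2.5,0,0,0,0]'
python3 - <<'E'
from h import *
p=optics.get_image("top")
m=np.zeros((480,640),np.uint8);m[120:400,230:450]=255
for c in blobs(mask(p,"blue")&m):
    w=np.array([onz(p,q,.014)[:2] for q in c[:,0].astype(float)],np.float32)
    (x,y),r=cv2.minEnclosingCircle(w);print("blue",round(x,4),round(y,4),"r",round(r,4),cv2.contourArea(c))
for n in ("jar","saucer"):
  for r in spotter.look_for(p,n)[:2]: print(n,r["score"],np.array(r["at"])*[640,480])
save(p,"t2.png",(200,100,400,300),3)
E
```

```text
time_s: 12.02
position: [0.4821, -0.0099, -0.018]
tool_rot: [[-0.987, 0.158, 0.0], [0.158, 0.987, -0.0], [-0.0, -0.0, -1.0]]
ft_force: [1.9, -0.6, -2.0]
grip_width: 0.0305
gripper_force: 39.7
time_s: 12.68
position: [0.4464, -0.0042, -0.0181]
tool_rot: [[-0.987, 0.158, -0.001], [0.158, 0.987, 0.0], [0.001, 0.0, -1.0]]
ft_force: [-2.8, -0.0, 1.6]
grip_width: 0.0305
gripper_force: 40.0
blue 0.3374 -0.0943 r 0.0267 803.5
blue 0.5377 -0.0202 r 0.0352 1303.5
jar 0.6 [280.    229.392]
saucer 0.73 [322.304 354.816]
saucer 0.59 [273.984 244.416]
```

View pics/t2.png

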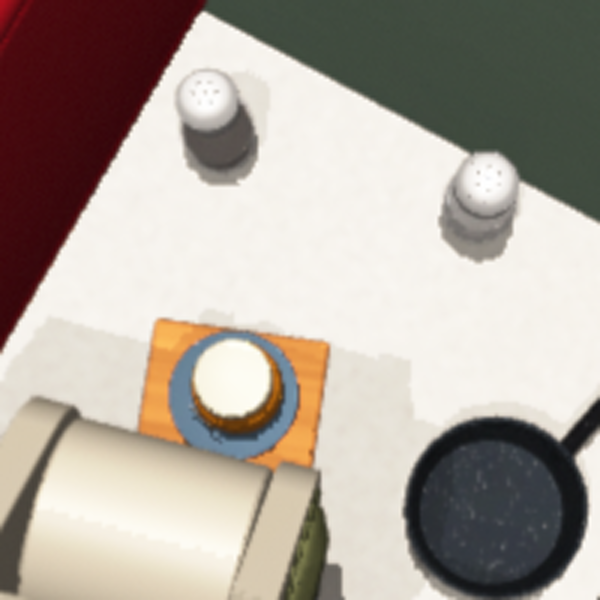

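The saucer rode along with the board to (0.5377,-0.0202), and the jar is still centred, seen at (235,385) in the crop. Before putting the palm over the jar, I need to know whether that 20 mm offset is the fingers or a pose bias. I'll check the saved geometry.

Run:
```python
from h import *
s=dict(env.observe());p=dict(optics.get_image("wrist"));R=np.array(s["tool_rot"]);t0=np.array(s["position"])
T=np.array(p["pose"]);t=np.array([.5235,-.015,.12]);T2=T.copy();T2[:3,3]+=t-t0
x=np.array([.987,-.158,0]);y=np.array([.158,.987,0]);c=np.array([.603,-.03,.008])
for dz in (0,.01,.02):
    q=dict(p);U=T2.copy();U[2,3]+=dz;q["pose"]=U
    print(dz,[pix(q,c+a*x+b*y).round(0).tolist() for a,b in((-.105,-.016),(-.105,.016),(-.05,-.05),(-.05,.05),(.05,-.05),(.05,.05))])
q=dict(p);q["pose"]=T2
for b in (0,10,15,20,25,30): print(b,[pix(q,t+R@[e,k,-b/1000]).round(0).tolist() for e in (.011,-.011) for k in (-.03,.03)])
print("shots of corners observed: tab (292,190)(333,190) blade (249,262)(376,262) (254,373)(371,373)")
```

```text
0 [[289.0, 190.0], [333.0, 190.0], [246.0, 261.0], [377.0, 261.0], [251.0, 374.0], [371.0, 374.0]]
0.01 [[290.0, 188.0], [333.0, 188.0], [248.0, 257.0], [375.0, 257.0], [253.0, 367.0], [370.0, 367.0]]
0.02 [[291.0, 185.0], [332.0, 186.0], [250.0, 253.0], [373.0, 253.0], [255.0, 360.0], [368.0, 360.0]]
0 [[248.0, 260.0], [381.0, 260.0], [250.0, 304.0], [379.0, 304.0]]
10 [[244.0, 268.0], [385.0, 268.0], [246.0, 315.0], [382.0, 315.0]]
15 [[242.0, 272.0], [387.0, 273.0], [244.0, 320.0], [384.0, 320.0]]
20 [[239.0, 277.0], [389.0, 277.0], [242.0, 326.0], [386.0, 326.0]]
25 [[237.0, 282.0], [392.0, 282.0], [240.0, 333.0], [389.0, 333.0]]
30 [[234.0, 287.0], [394.0, 288.0], [238.0, 339.0], [391.0, 339.0]]
shots of corners observed: tab (292,190)(333,190) blade (249,262)(376,262) (254,373)(371,373)
```

Run:
```python
import cv2
a=cv2.imread("pics/w1.png")[260:440,180:450]
cv2.imwrite("pics/w1c.png",cv2.resize(a,None,fx=2.9,fy=2.9,interpolation=cv2.INTER_CUBIC))
```

```text
(no output)
```

View pics/w1c.png

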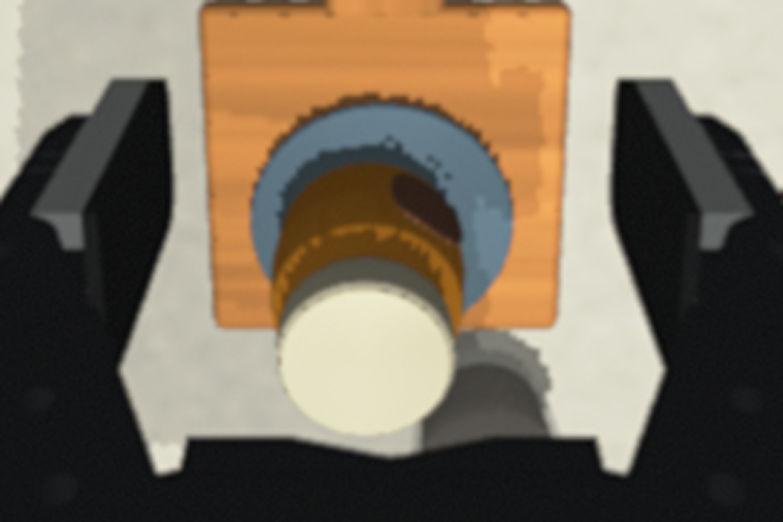

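Run:
```python
from h import *
s=dict(env.observe());p=dict(optics.get_image("wrist"));R=np.array(s["tool_rot"]);t=np.array(s["position"])
for x in (.0,.012,.02,.03,.038,.0425):
    print(x,[(b,*pix(p,t+R@[x,.0,-b/1000]).round(0).tolist()[1:],(pix(p,t+R@[x,.0425,-b/1000])[0]-pix(p,t+R@[x,-.0425,-b/1000])[0]).round(0)) for b in (30,50,60,70,80,90)])
```

```text
0.0 [(30, 314.0, np.float64(222.0)), (50, 343.0, np.float64(256.0)), (60, 361.0, np.float64(277.0)), (70, 382.0, np.float64(301.0)), (80, 407.0, np.float64(331.0)), (90, 438.0, np.float64(368.0))]
0.012 [(30, 285.0, np.float64(227.0)), (50, 310.0, np.float64(262.0)), (60, 326.0, np.float64(284.0)), (70, 344.0, np.float64(311.0)), (80, 367.0, np.float64(342.0)), (90, 394.0, np.float64(381.0))]
0.02 [(30, 265.0, np.float64(231.0)), (50, 287.0, np.float64(267.0)), (60, 301.0, np.float64(290.0)), (70, 318.0, np.float64(317.0)), (80, 338.0, np.float64(350.0)), (90, 363.0, np.float64(391.0))]
0.03 [(30, 239.0, np.float64(235.0)), (50, 258.0, np.float64(273.0)), (60, 270.0, np.float64(297.0)), (70, 284.0, np.float64(326.0)), (80, 301.0, np.float64(361.0)), (90, 322.0, np.float64(404.0))]
0.038 [(30, 218.0, np.float64(239.0)), (50, 233.0, np.float64(278.0)), (60, 243.0, np.float64(303.0)), (70, 255.0, np.float64(333.0)), (80, 269.0, np.float64(370.0)), (90, 287.0, np.float64(416.0))]
0.0425 [(30, 205.0, np.float64(241.0)), (50, 219.0, np.float64(281.0)), (60, 228.0, np.float64(307.0)), (70, 238.0, np.float64(338.0)), (80, 251.0, np.float64(375.0)), (90, 267.0, np.float64(423.0))]
```

The palm edge appears at row 411, so the palm lies at least 95 mm behind the reported TCP. The whole gripper is therefore shifted about 20 mm back, and the palm clears the jar by about 13 mm. I'll release, lift and move in behind the saucer.

```bash
python3 -m crank '[4,0,0,0,0,4.5,0,0,0,0,4.5,0,0,0,0,4.5,0,0,-1.5,0,4.5,0,0,-1.5,0,4,0,-0.14,0,0,4,-1.2,0,0,0,4,-1.2,0,0,0]'|egrep 'pos|ft|wid'; python3 -m crank '[4,-1.3,0,0,0,4,0,0,0.7,0,4,0,0,0.7,0,4,0,0,0.6,0,4,0,0,0,0,4,0,0,0,0,4,0,0,0,0,4,0,0,0,0]'|egrep 'pos|ft|wid'
```

```text
position: [0.471, -0.0097, 0.0118]
ft_force: [1.0, 0.6, 0.1]
grip_width: 0.0401
position: [0.4835, -0.0116, -0.0079]
ft_force: [-0.3, -0.3, -1.2]
grip_width: 0.04
```

```bash
python3 -m crank '[4,0,0,0.1,0,4,0,0,0.1,0,4,0,0,0.1,0,4,0,0,0.1,0,4,0,0,0,0,4,0,0,0,0,4,0,0,0,0,4,0,0,0,0]'|egrep 'pos|ft|wid'
```

```text
position: [0.4836, -0.0116, -0.0121]
ft_force: [-1.3, 0.2, -0.0]
grip_width: 0.0398
```

```bash
python3 -m crank '[4,0,0,0.1,0,4,0,0,0.1,0,4,0,0,0.1,0,4,0,0,0,0,4,0,0,0,0,4,0,0,0,0,4,0,0,0,0,4,0,0,0,0]'|egrep 'pos|ft|wid'
```

```text
position: [0.4837, -0.0116, -0.0139]
ft_force: [-4.6, 1.2, 17.7]
grip_width: 0.04
```

```bash
python3 -m crank '[4,0,0,-0.39,0,4,-0.5,0,0,0,4,-0.4,0,0,0,4,-0.2,0,0,0,4,-0.2,0,0,0,4,-0.3,0,0,0,4,-0.3,0,0,0,4,-0.3,0,0,0]'|egrep 'pos|ft|wid'; python3 -m crank '[4,-0.4,0,0,0,4,-0.4,0,0,0,4,-0.4,0,0,0,4,-0.4,0,0,0,4,-0.4,0,0,0,4,-0.3,0,0,0,4,-0.1,0,0,0,4,0,0,0,0]'|egrep 'pos|ft|wid'
python3 - <<'E'
from h import *
p=optics.get_image("top")
a=cv2.resize(p["color"][150:300,220:370,::-1],(400,400),interpolation=cv2.INTER_CUBIC)
q=optics.get_image("wrist");b=cv2.resize(q["color"][160:480,160:480,::-1],(400,400))
cv2.imwrite("pics/p1.png",np.hstack([a,b]))
m=np.zeros((480,640),np.uint8);m[120:320,230:450]=255
for c in blobs(mask(p,"blue")&m):
    w=np.array([onz(p,q,.014)[:2] for q in c[:,0].astype(float)],np.float32)
    (x,y),r=cv2.minEnclosingCircle(w);print("blue",round(x,4),round(y,4),"r",round(r,4),cv2.contourArea(c))
E
```

```text
position: [0.5051, -0.015, -0.0114]
ft_force: [-2.0, 1.3, 0.3]
grip_width: 0.0401
position: [0.5293, -0.019, -0.0112]
ft_force: [-0.8, 0.4, 1.1]
grip_width: 0.04
```

View pics/p1.png

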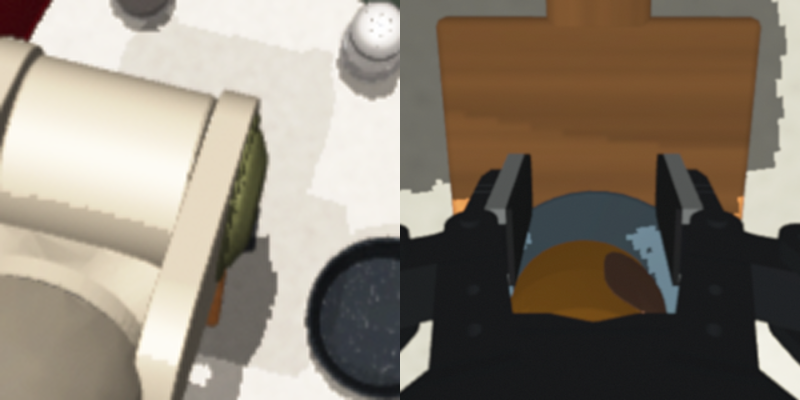

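Wrist half: the saucer sits centred between the fingertips, which push its rim at about (530,220) and (665,220). The jar is upright and centred. I'll check for board slip and continue.

```bash
python3 - <<'E'
from h import *
q=optics.get_image("wrist");a=onz(q,(190,174),.008);b=onz(q,(448,174),.008);print(a,b,(a+b)/2, "expected mid .4767 -.010")
E
python3 -m crank '[4,-0.3,0,0,0,4,-0.3,0,0,0,4,-0.3,0,0,0,4,-0.3,0,0,0,4,-0.3,0,0,0,4,-0.2,0,0,0,4,-0.1,0,0,0,4,0,0,0,0]'|egrep 'pos|ft|wid'
python3 - <<'E'
from h import *
q=optics.get_image("wrist");save(q,"p2.png",(140,120,500,480),1.2)
E
```

```text
[ 0.4705416  -0.05649162  0.008     ] [0.48561501 0.03844175 0.008     ] [ 0.47807831 -0.00902493  0.008     ] expected mid .4767 -.010
position: [0.547, -0.0218, -0.0111]
ft_force: [-2.5, 0.6, 1.8]
grip_width: 0.0403
```

View pics/p2.png

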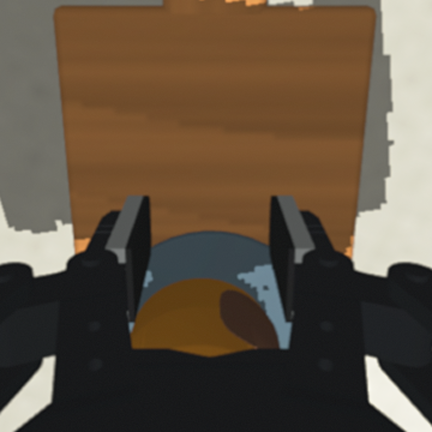

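The saucer still sits evenly between the fingers, at (130,230) and (290,230), and the board has stayed put. That was the last picture I can view, so I'll go on by numbers.

```bash
python3 -m crank '[4,-0.3,0,0,0,4,-0.3,0,0,0,4,-0.3,0,0,0,4,-0.3,0,0,0,4,-0.3,0,0,0,4,-0.3,0,0,0,4,-0.3,0,0,0,4,-0.2,0,0,0]'|egrep 'pos|ft|wid'; python3 -m crank '[4,-0.2,0,0,0,4,-0.2,0,0,0,4,-0.1,0,0,0,4,0,0,0,0,4,0,0,0,0,4,0,0,0,0,4,0,0,0,0,4,0,0,0,0]'|egrep 'pos|ft|wid'
python3 - <<'E'
from h import *
q=optics.get_image("wrist");s=dict(env.observe())
K=mask(q,"blue");m=np.zeros_like(K);m[150:400,230:410]=255
for c in blobs(K&m,30): 
    i=c[:,0][:,1].argmin();print("blue top px",c[i,0],"bbox",cv2.boundingRect(c),onz(q,c[i,0].astype(float),.006),onz(q,c[i,0].astype(float),.014))
w=[b for b in blobs(mask(q,"wood"),300)]
for c in w: print("wood",cv2.contourArea(c),cv2.boundingRect(c))
t=s["time_s"];print(t)
# column profile through the gap between the fingers
im=q["color"];print([(r,im[r,315].tolist()) for r in range(150,420,10)])
E
```

```text
position: [0.57, -0.0254, -0.0113]
ft_force: [-1.2, 0.4, 0.6]
grip_width: 0.0402
position: [0.5744, -0.0261, -0.0111]
ft_force: [0.6, -0.0, 0.1]
grip_width: 0.0402
blue top px [303 302] bbox (260, 302, 124, 98) [ 0.57504669 -0.03103669  0.006     ] [ 0.57117675 -0.03015565  0.014     ]
wood 5302.0 (248, 340, 121, 77)
wood 69974.5 (177, 0, 284, 303)
19.1833
[(150, [110, 74, 42]), (160, [127, 85, 49]), (170, [126, 87, 48]), (180, [124, 84, 48]), (190, [117, 81, 45]), (200, [117, 80, 45]), (210, [125, 85, 48]), (220, [117, 80, 45]), (230, [115, 79, 45]), (240, [119, 81, 45]), (250, [124, 84, 48]), (260, [113, 77, 45]), (270, [124, 84, 48]), (280, [115, 78, 45]), (290, [112, 76, 43]), (300, [80, 63, 50]), (310, [57, 69, 76]), (320, [55, 68, 74]), (330, [56, 68, 75]), (340, [89, 61, 34]), (350, [95, 63, 20]), (360, [96, 63, 22]), (370, [100, 66, 21]), (380, [102, 67, 21]), (390, [103, 67, 21]), (400, [119, 78, 23]), (410, [118, 76, 24])]
```

```bash
python3 -m crank '[4,-0.2,0,0,0,4,-0.1,0,0,0,4,0,0,0,0,4,0.3,0,0,0,4,0.7,0,0,0,4,1,0,-1,0,4,1.5,0,-1,0,4,2,0,-1,0]'|egrep 'pos|ft|wid'; python3 -m crank '[5,3,0,0,0,5,3,0,0,0,5,1.8,0,0,0,5,0,0,0,0,5,0,0,0,0,5,0,0,0,0,5,0,0,0,0,5,0,0,0,0]'|egrep 'pos|ft|wid'
python3 - <<'E'
from h import *
p=optics.get_image("top")
m=np.zeros((480,640),np.uint8);m[120:320,230:450]=255
for c in blobs(mask(p,"blue")&m,30):
    for z in (.006,.014):
        w=np.array([onz(p,q,z)[:2] for q in c[:,0].astype(float)],np.float32)
        (x,y),r=cv2.minEnclosingCircle(w);print("blue",z,round(x,4),round(y,4),"r",round(r,4),cv2.contourArea(c))
for c in blobs(mask(p,"wood")&m,30):
    w=np.array([onz(p,q,.008)[:2] for q in c[:,0].astype(float)],np.float32)
    print("wood",cv2.contourArea(c),cv2.boundingRect(c),"max along x",(w@[.987,-.158]).max(),w[(w@[.987,-.158]).argmax()])
for n in ("jar","saucer"):
  for r in spotter.look_for(p,n)[:2]: u=np.array(r["at"])*[640,480];print(n,r["score"],u,onz(p,u,.05))
print(dict(env.observe())["time_s"])
E
```

```text
position: [0.5224, -0.0179, 0.019]
ft_force: [-0.5, 0.2, -0.1]
grip_width: 0.0404
position: [0.4467, -0.0058, 0.0187]
ft_force: [-0.6, 0.5, 0.6]
grip_width: 0.05
blue 0.006 0.6082 -0.0321 r 0.0353 430.0
blue 0.014 0.6066 -0.0326 r 0.035 430.0
wood 2203.0 (246, 206, 64, 49) max along x 0.5723078962117434 [ 0.57833314 -0.00944992]
wood 195.5 (272, 179, 29, 22) max along x 0.6280218992978335 [ 0.62713516 -0.05721202]
jar 0.64 [289.216 184.992] [ 0.60805737 -0.04272487  0.05      ]
saucer 0.9 [323.52  357.312] [ 0.33412197 -0.09263656  0.05      ]
saucer 0.64 [276.096 201.504] [ 0.58145301 -0.02132694  0.05      ]
20.6667
```

```bash
python3 -m crank '[5,0,0.15,1,0,5,0,0,1,0,5,0,0,1,0,5,0,0,0.65,0,5,0,0,0,0,4,0,0,0,0,3,0,0,0,0,2.5,0,0,0,0]' 50|egrep 'pos|ft|wid'; python3 -m crank '[2.5,0,0,0,0,2.5,0,0,0,0,2.5,0,0,0,0,2.5,0.3,0,0,0,2.5,0.6,0,0,0,2.5,0.8,0,0,0,2.5,0.8,0,0,0,2.5,0.5,0,0,0]'|egrep 'pos|ft|wid|gripper'
python3 - <<'E'
from h import *
p=optics.get_image("top")
m=np.zeros((480,640),np.uint8);m[120:320,230:450]=255
for c in blobs(mask(p,"blue")&m,30):
    w=np.array([onz(p,q,.006)[:2] for q in c[:,0].astype(float)],np.float32)
    (x,y),r=cv2.minEnclosingCircle(w);print("blue",round(x,4),round(y,4),"r",round(r,4),"min along",(w@[.987,-.158]).min())
for c in blobs(mask(p,"wood")&m,30):
    w=np.array([onz(p,q,.008)[:2] for q in c[:,0].astype(float)],np.float32)
    print("wood",cv2.contourArea(c),"max along x",(w@[.987,-.158]).max())
# pan bowl: dark circle, handle removed by opening
g=p["color"].max(2);d=((g<75)*255).astype(np.uint8);d[:,:325]=0;d[:, 410:]=0;d[:190]=0;d[320:]=0
d=cv2.morphologyEx(d,cv2.MORPH_OPEN,cv2.getStructuringElement(cv2.MORPH_ELLIPSE,(21,21)))
for c in blobs(d,500):
    w=np.array([onz(p,q,.044)[:2] for q in c[:,0].astype(float)],np.float32)
    print("pan",cv2.boundingRect(c),cv2.fitEllipse(w),cv2.minEnclosingCircle(w))
cv2.imwrite("pics/d.png",d)
for n in ("pan_mouth",):
  for r in spotter.look_for(p,n)[:2]: u=np.array(r["at"])*[640,480];print(n,r["score"],u,onz(p,u,.044))
E
```

```text
position: [0.4465, -0.0042, -0.0171]
ft_force: [-0.9, 0.1, 2.7]
grip_width: 0.0301
position: [0.4171, 0.0004, -0.0171]
ft_force: [3.0, -0.9, 6.2]
grip_width: 0.03
gripper_force: 49.7
blue 0.6073 -0.032 r 0.0353 min along 0.5694417022131384
wood 2861.0 max along x 0.5422154512628913
wood 143.5 max along x 0.6275507922396064
pan_mouth 0.68 [366.72  265.584] [ 0.4761224  -0.16440749  0.044     ]
```

```bash
python3 -m crank '[2.5,0,0,0,0,2.5,0,0,-0.5,0,2.5,0,0,-1,0,2.5,0,0,-1.5,0,2.5,0,0,-2,0,2.5,0,0,-2,0,2.5,0,0,-2,0,2.5,0,0,-1,0]' 90|egrep 'pos|ft|wid|rot|gripper'
python3 - <<'E'
from h import *
p=optics.get_image("top");print(env.observe()["time_s"])
g=p["color"].max(2);d=((g<60)*255).astype(np.uint8);d[:,:325]=0;d[:,410:]=0;d[:190]=0;d[320:]=0
for c in blobs(d,500):
    f=np.zeros_like(d);cv2.drawContours(f,[c],-1,255,-1)
    f=cv2.morphologyEx(f,cv2.MORPH_OPEN,cv2.getStructuringElement(cv2.MORPH_ELLIPSE,(31,31)))
    for c2 in blobs(f,500):
        for z in (.044,):
            w=np.array([onz(p,q,z)[:2] for q in c2[:,0].astype(float)],np.float32)
            print("pan",cv2.boundingRect(c2),cv2.fitEllipse(w),cv2.minEnclosingCircle(w))
# board pose from wrist picture, at unknown height: report px rect
q=optics.get_image("wrist")
s=env.observe();t=np.array(s["position"]);x=-np.array(s["tool_rot"])[:,0];y=np.array(s["tool_rot"])[:,1]
for c in blobs(mask(p,"wood"),300): print("topwood",cv2.boundingRect(c),cv2.contourArea(c))
for zb in (.08,.09,.1,.11):
    c=t+x*.08;c[2]=zb
    print(zb,[pix(p,c+a*x+b*y).round(0).tolist() for a,b in((.05,-.05),(.05,.05))])
E
```

```text
position: [0.4162, 0.0008, 0.084]
tool_rot: [[-0.987, 0.158, 0.001], [0.158, 0.987, -0.0], [-0.001, -0.0, -1.0]]
ft_force: [0.4, 0.0, -1.7]
grip_width: 0.0281
gripper_force: 89.0
22.8167
pan (336, 240, 59, 60) ((0.47094422578811646, -0.16165687143802643), (0.09279101341962814, 0.09359502047300339), 49.88791275024414) ((0.47090086340904236, -0.16192153096199036), 0.04791617393493652)
topwood (233, 215, 73, 65) 3516.5
topwood (0, 196, 17, 48) 529.0
0.08 [[306.0, 226.0], [242.0, 217.0]]
0.09 [[306.0, 225.0], [241.0, 216.0]]
0.1 [[306.0, 224.0], [240.0, 215.0]]
0.11 [[305.0, 223.0], [239.0, 214.0]]
```

```bash
python3 -m crank '[2.5,0,0,0,0.11,2.5,0,0,0,0.11,2.5,0,0,0,0.11,2.5,0,0,0,0.11,2.5,0,0,0,0.11,2.5,0,0,0,0.11,2.5,0,0,0,0,2.5,0,0,0,0]'|egrep 'pos|ft|wid|gripper'
python3 - <<'E'
from h import *
s=dict(env.observe());x=-np.array(s["tool_rot"])[:,0];print(np.degrees(np.arctan2(x[1],x[0])),s["q"])
t=np.array([.472,-.1625,0])-x*.081;t[2]=s["position"][2];print(t,delta(s,t))
E
```

```text
position: [0.4159, 0.0008, 0.0815]
ft_force: [-0.1, -0.2, -1.7]
grip_width: 0.0283
gripper_force: 89.0
-46.728811491711504 [-1.62956563e+01  1.80213121e+01  1.05953479e+02  1.69399216e-03
  5.61452553e+01 -5.95678441e+01]
[ 0.41647846 -0.10352258  0.08149819] [-7.64 -7.11 -0.01]
```

```bash
python3 -m crank '[2.5,-0.7,-0.6,0,0,2.5,-1.2,-1.1,0,0,2.5,-1.5,-1.4,0,0,2.5,-1.5,-1.4,0,0,2.5,-1.3,-1.3,0,0,2.5,-0.9,-0.8,0,0,2.5,-0.54,-0.5,0,0,2.5,0,0,0,0]'|egrep 'pos|ft|wid|gripper'
python3 - <<'E'
from h import *
s=dict(env.observe());R=np.array(s["tool_rot"]);x=-R[:,0];y=R[:,1];t=np.array(s["position"])
p=optics.get_image("top");zt=t[2]+.017+.008
b=max(blobs(mask(p,"wood"),300),key=cv2.contourArea)
w=np.array([onz(p,q,zt)[:2] for q in b[:,0].astype(float)])-t[:2]
a=w@x[:2];l=w@y[:2];print("along",a.min(),a.max(),"lat",l.min(),l.max(),cv2.contourArea(b))
c=t[:2]+x[:2]*(a.max()-.05)+y[:2]*(l.min()+l.max())/2;print("blade centre top est",c,"kin",t+x*.081)
q=optics.get_image("scene")
b=[c for c in blobs(mask(q,"wood"),300)];
for c in b: print(cv2.boundingRect(c),cv2.contourArea(c))
b=[c for c in b if cv2.boundingRect(c)[0]>300]
if b:
    b=max(b,key=cv2.contourArea);w=np.array([onz(q,r,zt)[:2] for r in b[:,0].astype(float)])-t[:2];a=w@x[:2];l=w@y[:2];print("scene along",a.min(),a.max(),"lat",l.min(),l.max())
E
```

```text
position: [0.4169, -0.1051, 0.0821]
ft_force: [-0.6, 0.7, -1.4]
grip_width: 0.0281
gripper_force: 89.1
along 0.0521419303708098 0.13088950774791464 lat -0.050029896583544745 0.04882130692836914 2755.5
blade centre top est [ 0.47173934 -0.16459111] kin [ 0.47225625 -0.16425916  0.08211901]
(59, 386, 54, 57) 2303.0
```

```bash
python3 -m crank '[2.5,0,0.1,0.5,0,2.5,0,0,0.8,0,2.5,0,0,1,0,2.5,0,0,1,0,2.5,0,0,0.8,0,2.5,0,0,0.5,0,2.5,0,0,0.2,0,2.5,0,0,0,0]'|egrep 'pos|ft'; python3 -m crank '[2.5,0,0,0.15,0,2.5,0,0,0.15,0,2.5,0,0,0.1,0,2.5,0,0,0.1,0,2.5,0,0,0,0,2.5,0,0,0,0,2.5,0,0,0,0,2.5,0,0,0,0]'|egrep 'pos|ft'
```

```text
position: [0.4175, -0.1027, 0.0339]
ft_force: [0.3, 0.9, -1.8]
position: [0.4177, -0.103, 0.0294]
ft_force: [-0.3, 1.5, -1.2]
```

```bash
python3 -m crank '[2.5,0,0,0.1,0,2.5,0,0,0,0,2.5,0,0,0.1,0,2.5,0,0,0,0,2.5,0,0,0.05,0,2.5,0,0,0,0,2.5,0,0,0,0,2.5,0,0,0,0]'|egrep 'pos|ft'
```

```text
position: [0.4177, -0.103, 0.0269]
ft_force: [-0.8, -0.4, 0.3]
```

```bash
python3 -m crank '[2.5,0,0,0.07,0,2.5,0,0,0,0,3,0,0,0,0,3.5,0,0,0,0,4,0,0,0,0,4.5,0,0,0,0,4.8,0,0,0,0,4.8,0,0,0,0]' 20|egrep 'pos|ft|wid'; python3 -m crank '[4.8,0,0,-0.5,0,4.8,0,0,-1,0,4.8,0,0,-2,0,4.8,0,0,-2,0,4.8,0,0,-2,0,4.8,1,0,-2,0,4.8,2,1,-2,0,4.8,2.5,2,-1,0]'|egrep 'pos|ft|wid'
python3 -m crank '[4.8,1.5,3,0,0,4.8,0,3,0,0,4.8,0,3,0,0,4.8,0,3,0,0,4.8,0,0,0,0,4.8,0,0,0,0,4.8,0,0,0,0,4.8,0,0,0,0]'|egrep 'time|pos'
python3 - <<'E'
from h import *
p=optics.get_image("top")
for c in blobs(mask(p,"wood"),300):
    if cv2.boundingRect(c)[0]<230: continue
    w=np.array([onz(p,q,.052)[:2] for q in c[:,0].astype(float)],np.float32)
    r=cv2.minAreaRect(w);print("wood",cv2.boundingRect(c),cv2.contourArea(c),r)
    M=np.array(w);u=np.array([np.cos(np.radians(-46.7)),np.sin(np.radians(-46.7))]);v=np.array([-u[1],u[0]])
    a=M@u;l=M@v;print("centre",u*(a.max()-.05)+v*(l.max()+l.min())/2,"len",np.ptp(a),"wid",np.ptp(l))
m=np.zeros((480,640),np.uint8);m[120:320,230:450]=255
for c in blobs(mask(p,"blue")&m,30):
    w=np.array([onz(p,q,.006)[:2] for q in c[:,0].astype(float)],np.float32)
    (x,y),r=cv2.minEnclosingCircle(w);print("blue",round(x,4),round(y,4),"r",round(r,4))
for n,z in (("jar",.03),("pan",.05),("salt",.045),("mill",.045)):
  for r in spotter.look_for(p,n)[:1]: u=np.array(r["at"])*[640,480];print(n,r["score"],u,onz(p,u,z))
E
```

```text
position: [0.4177, -0.103, 0.0261]
ft_force: [-0.4, -0.8, 0.2]
grip_width: 0.0475
position: [0.4023, -0.0431, 0.1534]
ft_force: [0.4, -0.2, -0.2]
grip_width: 0.048
time_s: 28.3
position: [0.4787, 0.0501, 0.1512]
wood (314, 225, 96, 96) 4479.5 ((0.4542512893676758, -0.14281001687049866), (0.09876617789268494, 0.1544216275215149), 42.982078552246094)
centre [ 0.47282424 -0.16261868] len 0.15434287795222768 wid 0.098852374678498
blue 0.607 -0.0319 r 0.0355
jar 0.58 [286.976 187.008] [ 0.60906314 -0.03795415  0.03      ]
pan 0.68 [407.424 227.808] [ 0.53489199 -0.23070327  0.05      ]
salt 0.87 [358.272 165.984] [ 0.63856465 -0.15524696  0.045     ]
mill 0.73 [273.024 139.584] [ 0.68540716 -0.0168647   0.045     ]
```

The board lies centred over the pan at (0.473,-0.163), and its measured length and width match a flat board at rim height. The saucer and jar are clear of it and about 7 mm from where they started. I'm handing in.

```bash
python3 -c "
from rig import env
print(env.close_job())"
```

```text
the job is handed in; nothing more can be done
None
```

I handed the job in at about 28 s: by the last camera measurements, the board lies flat on the saucepan's rim about 1 mm off centre, and the saucer with its jar sits on the worktop about 7 mm from where it started; the hand-in gave no verdict.

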